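# Start the bench timers in order

## Task

Three cultures on the bench are to be timed one after another: with a fingertip, start the blue timer, then the yellow one, then the red one, by pressing the coloured button on top of each fully in, where it stays. Press lightly, as on a delicate instrument, and leave the green timer unstarted. Do not pick up, drag or knock over any timer, and leave the flasks, dish, tip box and tube rack where they are.

Things in the scene. Friction and masses are not known exactly. Their poses are not given: they have to be found in the camera images.
- blue_timer: the blue bench timer: a loose white plastic box 64 (x) x 56 (y) x 26 mm high, about 0.18 kg, with a display on top near its -x edge and a round blue push button standing out of its top; origin at the centre of its underside, which rests on the bench (z = 0), z up
- blue_cap (a point): centre of the top of the blue push button: a flat upright cylinder 32 mm in diameter, 11 mm towards the timer's +x from its middle; 46 mm above the bench (20 mm above the case) when fully out, 36 mm when fully in; it moves with the button
- blue_button (a joint): how far the blue button is in, m: 0 out, 0.010 fully in. Starts within 1 mm of out; moves straight down against an even drag of about 3 N, no click, and stays where left. Pressed harder once fully in, its cap sinks on a soft cushion (from 4 N, 2 N more per mm, up to 7 mm, not counted here) and comes back. The timer runs from 7 mm in
- yellow_timer: the yellow bench timer: a loose white plastic box 64 (x) x 56 (y) x 26 mm high, about 0.18 kg, with a display on top near its -x edge and a round yellow push button standing out of its top; origin at the centre of its underside, which rests on the bench (z = 0), z up
- yellow_cap (a point): centre of the top of the yellow push button: a flat upright cylinder 32 mm in diameter, 11 mm towards the timer's +x from its middle; 46 mm above the bench (20 mm above the case) when fully out, 36 mm when fully in; it moves with the button
- yellow_button (a joint): how far the yellow button is in, m: 0 out, 0.010 fully in. Starts within 1 mm of out; moves straight down against an even drag of about 3 N, no click, and stays where left. Pressed harder once fully in, its cap sinks on a soft cushion (from 4 N, 2 N more per mm, up to 7 mm, not counted here) and comes back. The timer runs from 7 mm in
- red_timer: the red bench timer: a loose white plastic box 64 (x) x 56 (y) x 26 mm high, about 0.18 kg, with a display on top near its -x edge and a round red push button standing out of its top; origin at the centre of its underside, which rests on the bench (z = 0), z up
- red_cap (a point): centre of the top of the red push button: a flat upright cylinder 32 mm in diameter, 11 mm towards the timer's +x from its middle; 46 mm above the bench (20 mm above the case) when fully out, 36 mm when fully in; it moves with the button
- red_button (a joint): how far the red button is in, m: 0 out, 0.010 fully in. Starts within 1 mm of out; moves straight down against an even drag of about 3 N, no click, and stays where left. Pressed harder once fully in, its cap sinks on a soft cushion (from 4 N, 2 N more per mm, up to 7 mm, not counted here) and comes back. The timer runs from 7 mm in
- green_timer: the green bench timer: a loose white plastic box 64 (x) x 56 (y) x 26 mm high, about 0.18 kg, with a display on top near its -x edge and a round green push button standing out of its top; origin at the centre of its underside, which rests on the bench (z = 0), z up
- green_cap (a point): centre of the top of the green push button: a flat upright cylinder 32 mm in diameter, 11 mm towards the timer's +x from its middle; 46 mm above the bench (20 mm above the case) when fully out, 36 mm when fully in; it moves with the button
- green_button (a joint): how far the green button is in, m: 0 out, 0.010 fully in. Starts within 1 mm of out; moves straight down against an even drag of about 3 N, no click, and stays where left. Pressed harder once fully in, its cap sinks on a soft cushion (from 4 N, 2 N more per mm, up to 7 mm, not counted here) and comes back. Not to be started
- flask_a: bystander, loose: one of two small empty clear culture flasks lying flat: body 64 x 45 x 24 mm, neck and orange cap along its +x, 93 mm long in all; origin under it on the bench
- flask_b: bystander, loose: the other clear culture flask with an orange cap, the same size
- dish: bystander, loose: clear round culture dish with lid, 62 mm across, 16 mm high; origin at the centre of its underside
- tip_box: bystander, loose: grey box with orange lid, 85 x 120 mm, 65 mm high; origin at the centre of its underside
- tube_rack: bystander, loose: blue rack with capped tubes, 70 x 150 mm, 90 mm high to the caps; origin at the centre of its underside
Not all that is in view belongs to the job. Leave any orange look-alike of the yellow_timer alone. Leave any pink look-alike of the red_timer alone.

How it is judged (in metres and radians):
On the way, in this order (a step that is already met when the one before it is completed fails the run):
1. the blue button is at least 7 mm in (value of joint blue_button above 0.007 m), for 0.2 s.
2. the yellow button is at least 7 mm in (value of joint yellow_button above 0.007 m), for 0.2 s.
3. the red button is at least 7 mm in (value of joint red_button above 0.007 m), for 0.2 s.
At the end, for the whole second after the job is handed in: The blue, yellow and red buttons are each at least 7 mm in, the green one less than 3 mm; all four timers stand flat on the bench (within 0.1 rad), at rest and within 20 mm of where they began, and the flasks, dish, tip box and tube rack are within 20 mm of where they began (value of joint each of blue_button, yellow_button, red_button above 0.007 m and value of joint green_button below 0.003 m and distance of each of blue_timer, yellow_timer, red_timer, green_timer, flask_a, flask_b, dish, tip_box, tube_rack from where it was at the start of the episode below 0.02 m and angle between each of blue_timer, yellow_timer, red_timer, green_timer's own z axis and vertical below 0.1 rad and linear speed of each of blue_timer, yellow_timer, red_timer, green_timer below 0.02 m/s); the robot touches nothing.
It fails at once if a button is pushed in more than 3 mm before the timers ahead of it in the order blue, yellow, red have been started (button 7 mm in) ((value of joint yellow_button above 0.003 m and value of joint blue_button below 0.007 m) or (value of joint red_button above 0.003 m and value of joint blue_button below 0.007 m) or (value of joint red_button above 0.003 m and value of joint yellow_button below 0.007 m)).
It fails at once if the green button is pushed in more than 3 mm (value of joint green_button above 0.003 m).
It fails at once if a timer or its button is pressed, pushed or squeezed with more than 25 N (contact force between any of the arm, the fingers and blue_timer above 25 N or contact force between any of the arm, the fingers and yellow_timer above 25 N or contact force between any of the arm, the fingers and red_timer above 25 N or contact force between any of the arm, the fingers and green_timer above 25 N).
It fails at once if a timer or a bystander is lifted more than 8 mm off the bench (height (world z) of any of blue_timer, yellow_timer, red_timer, green_timer, flask_a, flask_b, dish, tip_box, tube_rack above 0.008 m).
It fails at once if a timer, a flask, the dish, the tip box or the tube rack is shifted more than 20 mm, or a timer tipped more than 0.25 rad (distance of any of blue_timer, yellow_timer, red_timer, green_timer, flask_a, flask_b, dish, tip_box, tube_rack from where it was at the start of the episode above 0.02 m or angle between any of blue_timer, yellow_timer, red_timer, green_timer's own z axis and vertical above 0.25 rad).
It also fails if it takes over 42 s, if anything falls off the work surface, if the arm or the gripper's body presses on something with over 40 N, if the wrist force passes 120 N, or if a joint passes its speed limit or range.

## Robot

A 6-joint arm with a two-finger parallel gripper is mounted at the origin on the work surface. World frame = base frame: x ahead of the robot, y to its left, z up, the work surface at z = 0. Lengths are in mm, angles in rad, forces in N, time in s.
With the tool pointing down it reaches from about 400 to 925 mm from the base axis. Payload 12.5 kg.
Tool frame: the origin (TCP) lies at the very end of the fingers, on their centre line; the grasp point (between the pads) lies 19 mm behind it; z points along the fingers, y is the line along which they close (so a half turn about z gives the same grasp; the last joint's range is limited). The gripper opens to 95 mm and grips with 3 to 60 N. Pads are 20 mm wide; open, the fingers measure 119 mm over their backs; the gripper's body (75 mm by 180 mm) begins 59 mm behind the grasp point.
Start: joints at [1.1, 0.491, 1.559, -0, 1.092, -0.106], TCP at [222.961, 583.897, 214.661] pointing down, gripper open.
Joint ranges: [-3.1, 3.1], [-0.84, 2.19], [0.05, 2.79], [-1.13, 4.28], [0.06, 2.93], [-2.69, 2.69]. Speed limits (rad/s): [2.22, 2.22, 2.79, 3.14, 3.14, 3.14].

## Interface

Orientations are given as [roll, pitch, yaw] about the fixed x, y, z axes, in that order (R = Rz(yaw) Ry(pitch) Rx(roll)).
In Python, from cell import * gives the robot as it stands.
- The arm moves only by the tool jog_arm, never from a script. Its argument "targets" is a list of rows, each an object with "turn": the turn, a rotation vector about the world's x, y, z in degrees, a list of three; "slide": the shift along the world's x, y, z in mm, a list of three; "claw": the opening in per cent of the stroke, from 0 (shut) to 100 (fully open). In form: [{"turn": [wx, wy, wz], "slide": [x, y, z], "claw": claw}, ...]. A call has 1 to 5 rows; each row shifts and turns the commanded pose from where the row before left it; what a row does not reach is not made up. A row lasts 1/8 s, in which the tool goes at most 62.5 mm and 10.7 degrees, less where a joint would pass 70% of its speed; a pose out of reach is approached as far as the arm can. A call with a gripper value outside its range is refused whole. The fingers move at their own pace and stop on an object; the grip force is fixed at half the most. Time passes only in rows, so rows that do not move let the fingers close. It gives the time, the measured TCP pose, the force, the opening and the grip force at its end, in the units of the state.
- state(): the state, without advancing time (a new reading comes with each control period).
- read_camera(name): name is "scene" or "top" or "wrist"; returns a dict with "frame" (480x640x3 uint8, blue, green, red), "mtx" (3x3 intrinsics, pixels), "k1" (the pictures are not rectified: a ray, as slopes to the right and down, at radius r is drawn at 1 + k1 r^2 times it, then the intrinsics apply), "R" (3x3) and "t" (3): a world point X has camera coordinates R X + t. Camera axes: x right, y down, z forward; pixel columns grow to the right and rows downward; lengths in mm; the calibration is good to about 2 mm. A picture is of the moment at which its call begins. There is no depth.
- job_done(): hands the job in; it is judged then, once.
Trained networks look in the newest picture that a camera, given by its name, has taken for a name from the list of things; names that differ only in an ending like _2 or _b are one class to them, and where a whole thing is asked for, a point or a joint stands for the part that bears it (a point fixed in the world has none). Each returns a list of dicts, best first, with "conf" (0 to 1); they miss things now and then, are a little off and sometimes report something else, mostly with a low value. They report only what shows in the picture. A call takes as long as a camera call. They do not tell look-alikes from the thing itself.
- look_for(query, camera): "xy" ([column, row] in pixels, amid what is visible of it).
The state is a dict: "t": time; "joints": joint angles; "qvel": joint speeds; "tau": joint torques, N m; "eef_pos": TCP position; "tcp_rot": TCP orientation; "ft_force": force on the tool from outside, world axes, zero at the start; "moment": the same for the moment, N m; "opening": opening from 0.0 (shut) to 1.0 (fully open); "grip_force": force on a finger pad.
Only numpy, scipy, OpenCV 4.12 (cv2) and the standard library are available. Lean on these libraries where they do the work, as an engineer would, in place of code of your own. Each camera call takes 0.05 s, during which the arm holds its last target. There are 200 camera calls.

## Working session

There is one attempt and no reset: what is moved stays moved. The work goes in short steps, Python scripts to look and compute and a tool call to move; the robot and the scene stay as the last step left them, time stands still between calls to the robot, and variables do not carry over. Pictures are saved under pics/ and viewed, at most 10 in all, crops included, and the job is handed in when it is done.

Besides the shell and the picture viewer there is one more tool, called as name([rows], argument=value, ...), one row to a line, values as JSON. jog_arm: Moves the arm, as the interface text tells. Its arguments: {"type":"object","properties":{"targets":{"type":"array","items":{"type":"object","properties":{"turn":{"type":"array","items":{"type":"number"}},"slide":{"type":"array","items":{"type":"number"}},"claw":{"type":"number"}}}}},"required":["targets"]}

```bash
mkdir -p pics
cat > h.py <<'E'
from cell import *
import numpy as np, cv2
def ray(c,px,z):
    m,k=np.array(c["mtx"]),c["k1"]
    d=np.array([k,0,0,0,0.])
    u=cv2.undistortPoints(np.array([[px]],float),m,d)[0,0]
    R=np.array(c["R"]);t=np.array(c["t"]).ravel()
    o=-R.T@t; v=R.T@np.array([u[0],u[1],1])
    return o+v*(z-o[2])/v[2]
E
python3 - <<'E'
from h import *
for n in("top","scene"):
    c=read_camera(n);cv2.imwrite(f"pics/{n}1.png",c["frame"])
    for q in("blue_cap","yellow_cap","red_cap","green_cap"):
        for r in look_for(q,n)[:3]: print(n,q,r["conf"],r["xy"],ray(c,r["xy"],46).round(0))
s=state();print(s["t"],s["eef_pos"],s["tcp_rot"],s["ft_force"])
E
```

```text
top blue_cap 0.64 [394.4, 217.2] [ 597. -118.   46.]
top blue_cap 0.19 [324.2, 271.4] [489.  29.  46.]
top yellow_cap 0.51 [245.2, 347.6] [337. 192.  46.]
top yellow_cap 0.47 [158.6, 285.8] [465. 370.  46.]
top yellow_cap 0.45 [219.2, 276.4] [482. 244.  46.]
top red_cap 0.78 [277.2, 232.4] [570. 124.  46.]
top red_cap 0.73 [396.1, 214.7] [ 602. -121.   46.]
top red_cap 0.63 [331.3, 219.5] [595.  12.  46.]
top green_cap 0.46 [324.9, 267.0] [497.  27.  46.]
top green_cap 0.33 [390.1, 224.3] [ 582. -108.   46.]
scene blue_cap 0.7 [261.9, 297.3] [ 600. -126.   46.]
scene yellow_cap 0.68 [373.4, 207.4] [497. 241.  46.]
scene yellow_cap 0.63 [403.1, 188.3] [476. 361.  46.]
scene yellow_cap 0.54 [318.8, 193.1] [370. 172.  46.]
scene red_cap 0.73 [322.8, 270.3] [606.  11.  46.]
scene red_cap 0.59 [359.1, 241.6] [578. 129.  46.]
scene green_cap 0.54 [300.1, 244.8] [513.  19.  46.]
0.5 [222.96762378 583.87172627 214.64446693] [3.14156481e+00 1.13090225e-05 2.77680560e+00] [-0.95125778 -0.39813796 -0.82236356]
```

View pics/top1.png

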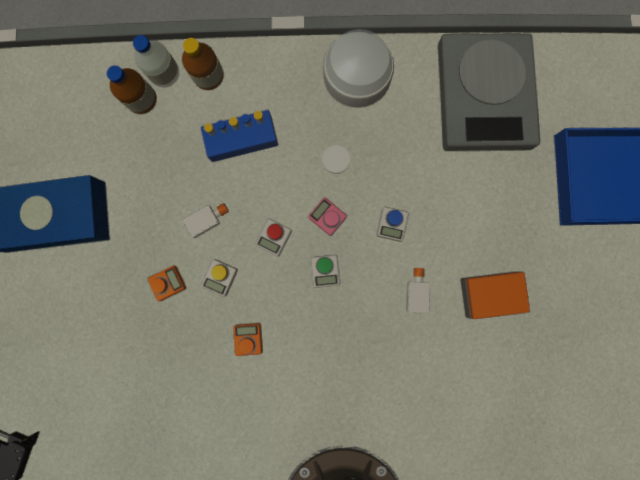

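View pics/scene1.png

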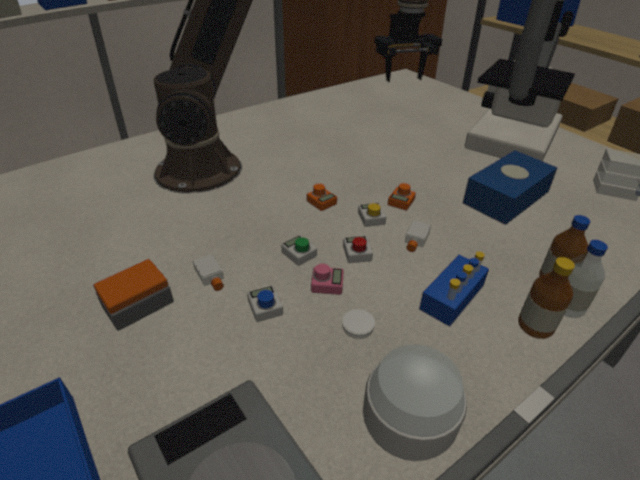

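The top view shows the white timers with caps at: blue (395,218), yellow (219,272), red (275,232), green (325,266). The pink look-alike is at (330,216) and orange ones at (165,283) and (247,340). Next I'll refine the caps by colour.

```bash
cat >> h.py <<'E'
H={"blue":(105,130),"yellow":(20,34),"red":(0,6),"green":(50,85)}
def cap(c,n,px,rad,z=46,smin=150):
    hsv=cv2.cvtColor(c["frame"],cv2.COLOR_BGR2HSV)
    m=((hsv[...,0]>=H[n][0])&(hsv[...,0]<=H[n][1])|((n=="red")&(hsv[...,0]>173)))&(hsv[...,1]>smin)&(hsv[...,2]>50)
    yy,xx=np.indices(m.shape); m&=np.hypot(xx-px[0],yy-px[1])<rad
    p=[xx[m].mean(),yy[m].mean()]
    return np.array(p).round(1),int(m.sum()),ray(c,p,z).round(1)
E
python3 - <<'E'
from h import *
T={"blue":(395,218),"yellow":(219,272),"red":(275,232),"green":(325,266)}
S={"blue":(265,297),"yellow":(374,209),"red":(360,243),"green":(302,243)}
for n,P in(("top",T),("scene",S)):
    c=read_camera(n)
    for k in P: print(n,k,*cap(c,k,P[k],14,44))
E
```

```text
top blue [394.6 217.4] 154 [ 596.8 -118.3   44. ]
top yellow [219.  272.2] 179 [490.7 244.8  44. ]
top red [274.5 231.2] 166 [572.9 129.7  44. ]
top green [nan nan] 0 [nan nan nan]
scene blue [265.4 298.2] 201 [ 604.3 -121.2   44. ]
scene yellow [373.3 209.3] 122 [501.  237.8  44. ]
scene red [358.9 243.6] 152 [580.9 125.5  44. ]
scene green [301.4 243.2] 91 [507.9  25.5  44. ]h.py:15: RuntimeWarning: Mean of empty slice.
  p=[xx[m].mean(),yy[m].mean()]
  ret = ret.dtype.type(ret / rcount)
```

jog_arm([
  {"slide":[40,-45,0],"claw":0},
  {"slide":[30,-50,0],"claw":0},
  {"slide":[30,-50,0],"claw":0},
  {"slide":[30,-50,0],"claw":0},
  {"slide":[30,-50,0],"claw":0},
])

```text
validation failed for argument at $.ta...
```

jog_arm([
  {"turn":[0,0,0],"slide":[30,-50,0],"claw":0},
  {"turn":[0,0,0],"slide":[30,-50,0],"claw":0},
  {"turn":[0,0,0],"slide":[30,-50,0],"claw":0},
  {"turn":[0,0,0],"slide":[30,-50,0],"claw":0},
  {"turn":[0,0,0],"slide":[30,-50,0],"claw":0},
])

```text
t: 1.23
eef_pos: [373.7, 332.3, 214.9]
tcp_rot: [3.141, 0.0, 2.777]
ft_force: [0.4, -0.8, 0.8]
opening: 0.535
grip_force: 0.0
```

jog_arm([
  {"turn":[0,0,0],"slide":[30,-50,0],"claw":0},
  {"turn":[0,0,0],"slide":[30,-50,0],"claw":0},
  {"turn":[0,0,0],"slide":[30,-50,0],"claw":0},
  {"turn":[0,0,0],"slide":[30,-50,0],"claw":0},
  {"turn":[0,0,0],"slide":[30,-50,0],"claw":0},
])

```text
t: 1.85
eef_pos: [523.8, 82.1, 214.9]
tcp_rot: [3.141, 0.001, 2.777]
ft_force: [0.4, 0.5, 0.7]
opening: 0.023
grip_force: 0.0
```

jog_arm([
  {"turn":[0,0,0],"slide":[25,-50,-20],"claw":0},
  {"turn":[0,0,0],"slide":[25,-50,-20],"claw":0},
  {"turn":[0,0,0],"slide":[20,-50,-20],"claw":0},
  {"turn":[0,0,0],"slide":[5,-53,-20],"claw":0},
  {"turn":[0,0,0],"slide":[0,0,0],"claw":0},
])

```text
t: 2.48
eef_pos: [597.5, -122.2, 132.8]
tcp_rot: [-3.141, -0.002, 2.773]
ft_force: [-0.2, 0.4, -0.4]
opening: 0.004
grip_force: 0.0
```

Run:
```python
from h import *
c=read_camera("wrist");cv2.imwrite("pics/w1.png",c["frame"])
print(look_for("blue_cap","wrist"),np.array(c["R"]).round(2),c["t"])
s=state();print(s["t"],s["eef_pos"],s["tcp_rot"],s["ft_force"],s["opening"])
```

```text
[{'xy': [325.7, 238.7], 'conf': 0.9}] [[ 0.36  0.93 -0.  ]
 [ 0.9  -0.35  0.26]
 [ 0.24 -0.09 -0.97]] [-101.04463501 -588.78586159  157.91449699]
2.575 [ 597.79715513 -119.32605277  134.45897507] [ 3.14135143e+00 -6.37202033e-04  2.77558475e+00] [0.30507799 0.51046473 0.56134457] 0.0025998585862984226
```

View pics/w1.png

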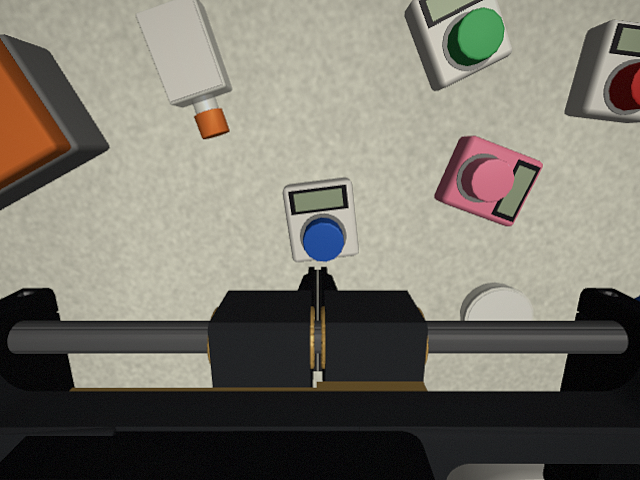

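The wrist view shows the blue cap at about (324,239), just beyond the closed fingertips at (318,270). The real red timer is at the right edge, green at the top and pink between them.

Run:
```python
from h import *
c=read_camera("wrist")
print(cap(c,"blue",(324,239),35,46,120))
print(state()["eef_pos"].__repr__(), state()["ft_force"])
```

```text
(array([319.2, 239.5]), 1371, array([ 596.5, -117.6,   46. ]))
array([ 597.94597722, -118.61280697,  134.94714099]) [ 1.06416886  0.50509141 -0.8393846 ]
```

jog_arm([
  {"turn":[0,0,0],"slide":[-1,0,-40],"claw":0},
  {"turn":[0,0,0],"slide":[0,0,-35],"claw":0},
  {"turn":[0,0,0],"slide":[0,0,-9],"claw":0},
  {"turn":[0,0,0],"slide":[0,0,-3],"claw":0},
  {"turn":[0,0,0],"slide":[0,0,-3],"claw":0},
])

```text
t: 3.25
eef_pos: [597.7, -119.0, 46.0]
tcp_rot: [3.141, 0.002, 2.777]
ft_force: [0.2, 1.0, 3.4]
opening: 0.005
grip_force: 1.5
```

jog_arm([
  {"turn":[0,0,0],"slide":[0,0,-3],"claw":0},
  {"turn":[0,0,0],"slide":[0,0,-3],"claw":0},
  {"turn":[0,0,0],"slide":[0,0,-3],"claw":0},
  {"turn":[0,0,0],"slide":[0,0,-1],"claw":0},
  {"turn":[0,0,0],"slide":[0,0,0],"claw":0},
])

```text
t: 3.88
eef_pos: [597.4, -119.3, 35.0]
tcp_rot: [3.141, 0.001, 2.777]
ft_force: [0.8, 1.4, 6.8]
opening: 0.004
grip_force: 3.2
```

Blue took 6.8 N at 35 mm, so it is fully in. Lifting and moving to yellow.

jog_arm([
  {"turn":[0,0,0],"slide":[0,0,0],"claw":0},
  {"turn":[0,0,0],"slide":[0,0,10],"claw":0},
  {"turn":[0,0,0],"slide":[0,0,45],"claw":0},
  {"turn":[0,0,0],"slide":[0,0,45],"claw":0},
  {"turn":[0,0,0],"slide":[-15,50,0],"claw":0},
])

```text
t: 4.5
eef_pos: [583.5, -71.0, 137.9]
tcp_rot: [3.141, 0.006, 2.773]
ft_force: [0.9, 1.2, -0.7]
opening: 0.006
grip_force: 0.0
```

jog_arm([
  {"turn":[0,0,0],"slide":[-15,52,0],"claw":0},
  {"turn":[0,0,0],"slide":[-15,52,0],"claw":0},
  {"turn":[0,0,0],"slide":[-15,52,0],"claw":0},
  {"turn":[0,0,0],"slide":[-15,52,0],"claw":0},
  {"turn":[0,0,0],"slide":[-15,52,0],"claw":0},
])

```text
t: 5.12
eef_pos: [506.0, 192.2, 134.9]
tcp_rot: [-3.141, -0.0, 2.777]
ft_force: [1.4, 0.6, -0.7]
opening: 0.006
grip_force: 0.0
```

jog_arm([
  {"turn":[0,0,0],"slide":[-15,52,0],"claw":0},
  {"turn":[0,0,0],"slide":[0,0,0],"claw":0},
  {"turn":[0,0,0],"slide":[0,0,0],"claw":0},
])

```text
t: 5.5
eef_pos: [491.8, 242.5, 134.7]
tcp_rot: [-3.141, -0.0, 2.777]
ft_force: [-0.1, 0.2, -0.3]
opening: 0.004
grip_force: 0.0
```

Run:
```python
from h import *
c=read_camera("wrist");cv2.imwrite("pics/w2.png",c["frame"])
print(look_for("yellow_cap","wrist"))
print(cap(c,"yellow",(324,239),45,46,120))
c=read_camera("top");cv2.imwrite("pics/t2.png",c["frame"][180:380,100:440].repeat(2,0).repeat(2,1))
print(state()["eef_pos"], state()["ft_force"])
```

```text
[{'xy': [473.7, 147.8], 'conf': 0.77}, {'xy': [172.7, 66.9], 'conf': 0.69}, {'xy': [324.3, 236.3], 'conf': 0.61}, {'xy': [321.9, 239.2], 'conf': 0.17}]
(array([323. , 237.1]), 1380, array([489.9, 247.5,  46. ]))
[492.34372968 241.71802756 134.69939218] [-0.07401223 -0.4127195   0.2586332 ]
```

View pics/w2.png

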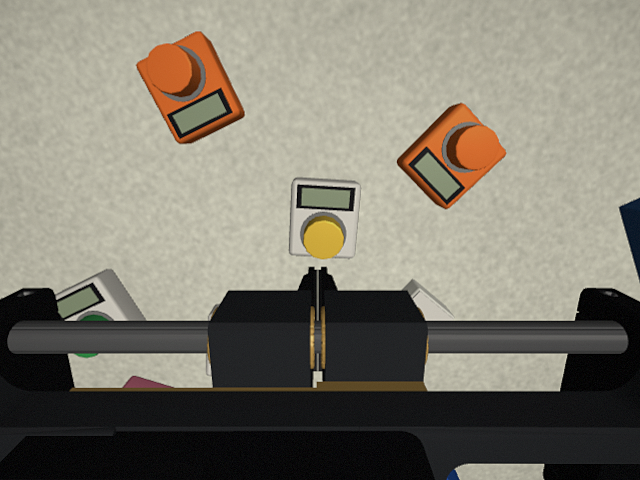

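The wrist view shows the white timer with the yellow cap at (323,237), and the orange look-alikes at (190,85) and (450,155) well clear. Pressing.

jog_arm([
  {"turn":[0,0,0],"slide":[-2,4,-40],"claw":0},
  {"turn":[0,0,0],"slide":[0,0,-35],"claw":0},
  {"turn":[0,0,0],"slide":[0,0,-9],"claw":0},
  {"turn":[0,0,0],"slide":[0,0,-3],"claw":0},
  {"turn":[0,0,0],"slide":[0,0,-3],"claw":0},
])

```text
t: 6.28
eef_pos: [490.6, 246.8, 45.6]
tcp_rot: [3.14, 0.001, 2.776]
ft_force: [0.4, 0.5, 0.3]
opening: 0.005
grip_force: 0.0
```

jog_arm([
  {"turn":[0,0,0],"slide":[0,0,-3],"claw":0},
  {"turn":[0,0,0],"slide":[0,0,-3],"claw":0},
  {"turn":[0,0,0],"slide":[0,0,-3],"claw":0},
  {"turn":[0,0,0],"slide":[0,0,-1],"claw":0},
  {"turn":[0,0,0],"slide":[0,0,0],"claw":0},
])

```text
t: 6.9
eef_pos: [490.4, 247.0, 34.9]
tcp_rot: [3.141, 0.001, 2.777]
ft_force: [2.1, -1.2, 6.2]
opening: 0.008
grip_force: 3.3
```

Yellow is fully in at 6.2 N. On to red.

jog_arm([
  {"turn":[0,0,0],"slide":[0,0,0],"claw":0},
  {"turn":[0,0,0],"slide":[0,0,10],"claw":0},
  {"turn":[0,0,0],"slide":[0,0,45],"claw":0},
  {"turn":[0,0,0],"slide":[0,0,45],"claw":0},
  {"turn":[0,0,0],"slide":[28,-39,0],"claw":0},
])

```text
t: 7.52
eef_pos: [518.1, 209.6, 138.2]
tcp_rot: [3.138, 0.003, 2.781]
ft_force: [0.7, 0.4, -0.8]
opening: 0.004
grip_force: 0.0
```

jog_arm([
  {"turn":[0,0,0],"slide":[28,-39,0],"claw":0},
  {"turn":[0,0,0],"slide":[27,-39,0],"claw":0},
  {"turn":[0,0,0],"slide":[0,0,0],"claw":0},
  {"turn":[0,0,0],"slide":[0,0,0],"claw":0},
])

```text
t: 8.02
eef_pos: [572.2, 130.2, 134.6]
tcp_rot: [-3.141, -0.001, 2.776]
ft_force: [0.4, -0.2, 0.3]
opening: 0.005
grip_force: 0.0
```

Run:
```python
from h import *
c=read_camera("wrist");cv2.imwrite("pics/w3.png",c["frame"])
print(look_for("red_cap","wrist"))
print(cap(c,"red",(324,239),45,46,120))
print(state()["eef_pos"], state()["ft_force"])
```

```text
[{'xy': [320.9, 242.3], 'conf': 0.74}]
(array([319.8, 241.4]), 1372, array([572.5, 131.9,  46. ]))
[572.16611849 130.83515743 134.73233896] [ 0.12866903  0.82196484 -0.63936644]
```

View pics/w3.png

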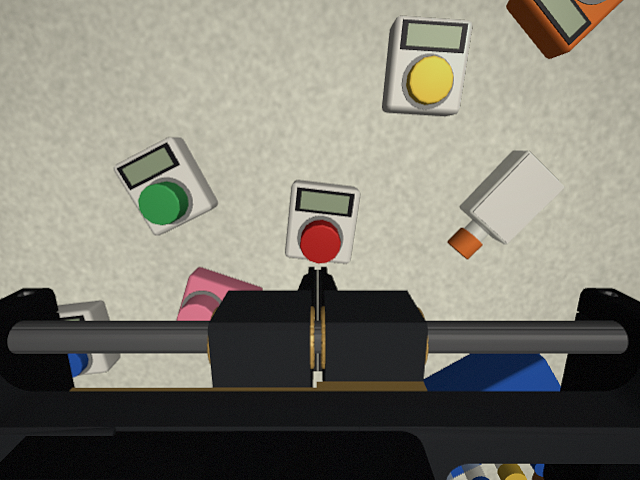

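The red cap is at (320,241) on a white timer directly ahead of the fingertips. The yellow timer at (430,75) stands in place with its button visibly lower.

jog_arm([
  {"turn":[0,0,0],"slide":[0,0,-40],"claw":0},
  {"turn":[0,0,0],"slide":[0,0,-35],"claw":0},
  {"turn":[0,0,0],"slide":[0,0,-9],"claw":0},
  {"turn":[0,0,0],"slide":[0,0,-3],"claw":0},
  {"turn":[0,0,0],"slide":[0,0,-3],"claw":0},
])

```text
t: 8.75
eef_pos: [573.5, 130.2, 45.7]
tcp_rot: [3.141, 0.002, 2.777]
ft_force: [-1.3, 1.0, 2.5]
opening: 0.007
grip_force: 1.5
```

jog_arm([
  {"turn":[0,0,0],"slide":[0,0,-3],"claw":0},
  {"turn":[0,0,0],"slide":[0,0,-3],"claw":0},
  {"turn":[0,0,0],"slide":[0,0,-3],"claw":0},
  {"turn":[0,0,0],"slide":[0,0,-1],"claw":0},
  {"turn":[0,0,0],"slide":[0,0,0],"claw":0},
])

```text
t: 9.38
eef_pos: [573.4, 130.0, 35.0]
tcp_rot: [3.141, 0.001, 2.777]
ft_force: [0.6, 2.6, 5.7]
opening: 0.004
grip_force: 3.3
```

jog_arm([
  {"turn":[0,0,0],"slide":[0,0,0],"claw":0},
  {"turn":[0,0,0],"slide":[0,0,10],"claw":0},
  {"turn":[0,0,0],"slide":[0,0,45],"claw":0},
  {"turn":[0,0,0],"slide":[0,0,45],"claw":0},
  {"turn":[0,0,0],"slide":[0,0,40],"claw":0},
])

```text
t: 10.0
eef_pos: [572.6, 129.6, 176.5]
tcp_rot: [-3.141, -0.0, 2.777]
ft_force: [1.1, -0.6, 0.0]
opening: 0.004
grip_force: 0.0
```

jog_arm([
  {"turn":[0,0,0],"slide":[-40,0,20],"claw":0},
  {"turn":[0,0,0],"slide":[-40,0,20],"claw":0},
  {"turn":[0,0,0],"slide":[0,0,0],"claw":0},
  {"turn":[0,0,0],"slide":[0,0,0],"claw":0},
])

```text
t: 10.5
eef_pos: [493.4, 129.8, 214.8]
tcp_rot: [3.141, 0.001, 2.777]
ft_force: [0.6, -0.1, 0.0]
opening: 0.006
grip_force: 0.0
```

Run:
```python
from h import *
c=read_camera("scene");cv2.imwrite("pics/s4.png",cv2.resize(c["frame"][170:350,190:430],None,fx=3,fy=3))
print(state()["t"],state()["eef_pos"], state()["ft_force"])
```

```text
10.55 [493.52150826 129.77676054 214.3622937 ] [ 0.79601865 -0.72973291  0.34079292]
```

View pics/s4.png

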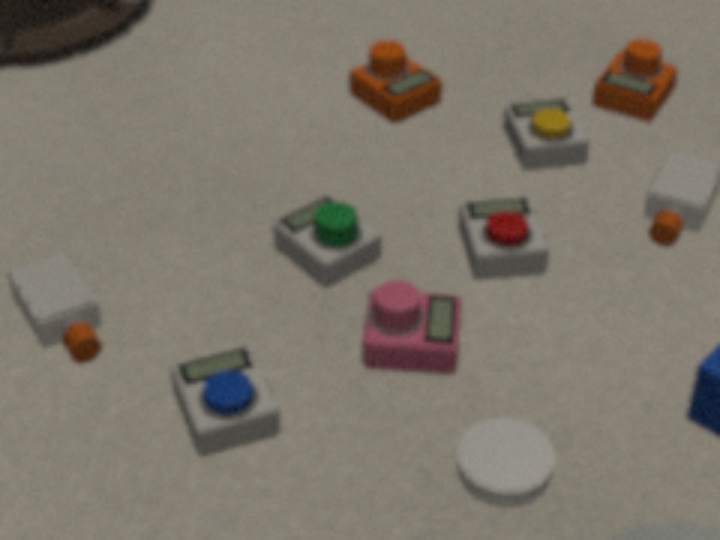

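The crop shows the blue (228,390), yellow (551,122) and red (507,228) buttons pushed in. Green (337,220) and the look-alikes are still out, and nothing has moved.

```bash
python3 -c "
from cell import *
print(job_done())"
```

```text
the job is handed in; nothing more can be done
None
```

I pressed the blue, yellow and red buttons fully in, in that order, at under 7 N in the readings after each press. The green timer is unstarted, nothing looked moved in the last picture, and I handed the job in at about 10.6 s; no verdict was shown.

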